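Close a flip-cap tube and hold it tilted over the light box

TASK

At the bakery's inspection corner, press the open flip cap of the tall amber tube fully shut while the tube still stands in the rack; then draw the tube up out of the rack and hold it over the middle of the light panel, tipped at least 60 degrees away from upright, with all of it a hand's breadth (8 cm) or more above the panel. Finish while still holding it there, still in the gripper with its cap shut, and leave the short tubes in the rack and the other things on the bench where they are.

Things in the scene. Friction and masses are not known exactly. Their poses are not given: they have to be found in the camera images.
- tall: Square flip-cap tube of amber glass with a white cap, 30 x 30 mm, 130 mm tall without the cap (cap shut adds 12 mm), 65 to 130 g. Origin: centre of its underside; z runs up the tube, x towards the cap's hinge side. Stands in a rack hole 40 mm deep (with 90 mm showing above the rack's top). The only tall one of three; it may stand in any of the three holes.
- tall_top (a point): Centre of the tall tube's top face (130 mm above its underside).
- tall_mid (a point): Middle of the tall tube (65 mm above its underside, on its axis).
- tall_hinge (a point): The tall tube's cap hinge: middle of the top edge on the tube's +x side; the hinge line runs along the tube's y axis.
- tall_tab (a point): Tip of the thumb tab on the tall tube's cap, 36 mm from the hinge line. With the cap shut it overhangs the tube's -x side by 6 mm (nothing overhangs the +y and -y sides, which are clear to grip), 10 mm above the tube's top.
- tall_cap (a joint): Angle of the tall tube's cap, rad: 0 shut, 1.57 standing straight up, 1.9 its stop. The cap is a 30 (x) x 28 (y) mm plate 10 mm thick with a 16 mm wide tab; shut, its top is 12 mm above the tube's top. A light friction hinge: it stays at any angle and moves with under 1 N at the tab.
- rack: Fixed aluminium block, 70 (x) x 260 (y) x 50 mm high, with three square 33 mm holes, 40 mm deep, in a row along its y axis at y = -85, 0 and 85 mm. Origin: centre of its underside. The tubes' axes agree with the rack's to within a few degrees (hinges on the rack's +x side).
- short_a: Square flip-cap tube of amber glass with a white cap, 30 x 30 mm, 90 mm tall without the cap (cap shut adds 12 mm), 65 to 130 g. Origin: centre of its underside; z runs up the tube, x towards the cap's hinge side. Stands in a rack hole 40 mm deep (with 50 mm showing above the rack's top). A short tube, to be left in the rack; its cap may stand open, reaching at most 40 mm above its top.
- short_b: Square flip-cap tube of amber glass with a white cap, 30 x 30 mm, 90 mm tall without the cap (cap shut adds 12 mm), 65 to 130 g. Origin: centre of its underside; z runs up the tube, x towards the cap's hinge side. Stands in a rack hole 40 mm deep (with 50 mm showing above the rack's top). The other short tube, to be left in the rack, cap nearly or fully shut.
- lightbox: Fixed steel inspection light box, 160 x 160 x 50 mm high, with a bright 130 mm square panel on top. Origin: centre of its underside.
- window (a point): Centre of the light panel's top face, 50 mm above the bench.
- scraper: Flat plastic dough scraper, 75 x 130 x 14 mm, bystander. Origin: centre of its underside.
- mould_a: Open round cardboard baking mould, 90 mm wide, 55 mm high, bystander. Origin: centre of its underside.
- mould_b: Open round cardboard baking mould, 90 mm wide, 55 mm high, bystander. Origin: centre of its underside.
- cutter: Steel ring cutter, 70 mm wide, 40 mm high, bystander. Origin: centre of its underside.
- brush: Pastry brush lying flat, bystander. Origin: on its underside.
- cup: Steel measuring cup, 80 mm wide, 80 mm high, bystander. Origin: centre of its underside.
Things that resemble listed ones, but are neither listed nor needed, are in the scene too. Leave any pink or purple look-alike of the lightbox alone.

How it is judged:
By the outcome, as a careful person would: the job done as asked, in the order asked, and still so for the second after the job is handed in, while the arm keeps its last pose, push and grip.
It also fails if it takes over 51 s, if anything falls off the work surface, if the arm or the gripper's body presses on something with over 40 N, if the wrist force passes 120 N, or if a joint passes its speed limit or range.

ROBOT

A 6-joint arm with a two-finger parallel gripper is mounted at the origin on the work surface. World frame = base frame: x ahead of the robot, y to its left, z up, the work surface at z = 0. Lengths are in m, angles in rad, forces in N, time in s.
With the tool pointing down it reaches from about 0.3 to 0.875 m from the base axis. Payload 6.4 kg.
Tool frame: the origin (TCP) lies at the very end of the fingers, on their centre line; the grasp point (between the pads) lies ctrl.grip_point_offset behind it (ctrl.grip_point_offset is the distance from the TCP to the grasp point, in m); z points along the fingers, x is the direction in which the jaws open and shut, and the axes are right-handed (so a half turn about z gives the same grasp; the last joint's range is limited). The gripper opens to 85 mm and grips with 20 to 120 N. Pads are 22 mm wide; open, the fingers measure 114 mm over their backs; the gripper's body (76 mm by 85 mm) begins 54 mm behind the grasp point. The pads swing forward as they close: fully open they stand 13 mm farther back than shut.
Start: joints at [0.9, 0.181, 1.607, -0, 1.354, -0.206], TCP at [0.258, 0.514, 0.231] pointing down, gripper open.
Joint ranges: [-2.99, 2.99], [-0.89, 2.07], [0.3, 2.58], [-1.14, 4.28], [0, 2.63], [-3.12, 3.12]. Speed limits (rad/s): [2.57, 2.57, 3.01, 3.14, 3.14, 3.14].

INTERFACE

Orientations are given as a unit quaternion [w, x, y, z].
In Python, from bench import get_obs, viewer, workorder, ctrl gives the robot as it stands. The module is installed in compiled form; this text tells all that it offers.
- The arm moves only by the tool move_arm, never from a script. Its argument "increments" is a list of rows, each an object of numbers: "tx", "ty", "tz": the shift along the tool's x, y, z in m; "turn": the turn about the tool's z in degrees. A call has 1 to 20 rows; each row is the pose to reach, as a shift and turn from the pose commanded when the call began, along the tool's axes at that moment; what a row does not reach only later rows make up. A row lasts 1/12 s, in which the tool goes at most 41.7 mm and 7.16 degrees, less where a joint would pass 70% of its speed; a pose out of reach is approached as far as the arm can. A call with a gripper value outside its range is refused whole. "gripper" is the opening, from 0 (shut) to 1 (fully open), set as the call begins (left out, the last holds). The fingers move at their own pace and stop on an object; the grip force is fixed at half the most. Time passes only in rows, so rows that repeat a pose let the fingers close. It gives the time, the measured TCP pose, the force and the opening at its end, in the units of the state.
- get_obs(): the state, without advancing time (a new reading comes with each control period).
- viewer.camera(name): name is "side" or "top" or "wrist"; returns (picture, depth): 480x640x3 uint8, red, green, blue; 480x640 float32, m along the optical axis (not along the pixel's ray), 0 where there is no reading.
- viewer.get_calibration(name): a dict with "intrinsics" (3x3 intrinsics, pixels), "origin" and "attitude" of the camera in the world. Camera axes: x right, y up, looking along -z (the intrinsics and any distortion apply to the point x, -y, -z); pixel columns grow to the right and rows downward; lengths in m; the calibration is good to about 2 mm. A picture is of the moment at which its call begins: read the wrist's pose just before it. get_calibration takes no time and is no camera call; for the wrist camera it gives the pose at the moment of the call.
- workorder.hand_in(): hands the job in, once; it reports no verdict.
The state is a dict: "time_s": time; "q": joint angles; "dq": joint speeds; "joint_efforts": joint torques, N m; "eef_pos": TCP position; "eef_rot": TCP orientation; "wrist_force": force on the tool from outside, world axes, zero at the start; "torque": the same for the moment, N m; "opening": opening from 0.0 (shut) to 1.0 (fully open).
Only numpy, scipy, OpenCV 4.12 (cv2) and the standard library are available. Lean on these libraries where they do the work, as an engineer would, in place of code of your own. Each camera call takes 0.05 s, during which the arm holds its last target.

## Working session

There is one attempt and no reset: what is moved stays moved. The work goes in short steps, Python scripts to look and compute and a tool call to move; the robot and the scene stay as the last step left them, time stands still between calls to the robot, and variables do not carry over. Pictures are saved under pics/ and viewed, and the job is handed in when it is done.

Besides the shell and the picture viewer there is one more tool, called after "Call:" as a command line: name --argument value ..., lists and objects as JSON in quotes. move_arm: Moves the arm, as the interface text tells. Its arguments: {"type":"object","properties":{"increments":{"type":"array"},"gripper":{"type":"number"}},"required":["increments"]}

```bash
mkdir -p pics
python3 - <<'E'
from bench import get_obs, viewer, workorder, ctrl
import cv2,numpy as np
o=get_obs(); print({k:np.round(v,3) for k,v in o.items()}, ctrl.grip_point_offset)
for n in ["side","top","wrist"]:
    c=viewer.get_calibration(n); print(n,c)
    p,d=viewer.camera(n); np.savez(f"{n}0.npz",p=p,d=d,K=c["intrinsics"],o=c["origin"],R=c["attitude"])
    cv2.imwrite(f"pics/{n}0.png",p[:,:,::-1])
E
```

```text
{'time_s': np.float64(0.0), 'q': array([ 0.9  ,  0.182,  1.608, -0.   ,  1.354, -0.206]), 'dq': array([-0.001, -0.   , -0.   , -0.001,  0.001, -0.001]), 'joint_efforts': array([ 0.0000e+00, -4.4486e+01, -3.5135e+01, -0.0000e+00,  9.0000e-03,
        0.0000e+00]), 'eef_pos': array([0.257, 0.514, 0.23 ]), 'eef_rot': array([ 0.   ,  0.851,  0.525, -0.001]), 'wrist_force': array([-0.759, -0.494,  0.2  ]), 'torque': array([-0.04 , -0.032,  0.014]), 'opening': np.float64(1.001)} 0.0187
side {'intrinsics': array([[516.92282469,   0.        , 315.35053725],
       [  0.        , 516.92282469, 246.15953111],
       [  0.        ,   0.        ,   1.        ]]), 'origin': array([-0.07266057, -0.61351092,  0.92978032]), 'attitude': array([ 0.85742884,  0.36546628, -0.14815861, -0.33060432])}
top {'intrinsics': array([[552.15292057,   0.        , 325.16676853],
       [  0.        , 552.15292057, 237.36233199],
       [  0.        ,   0.        ,   1.        ]]), 'origin': array([ 0.40587587, -0.00480317,  1.67689895]), 'attitude': array([ 0.71151994,  0.02928269, -0.02652356, -0.70155427])}
wrist {'intrinsics': array([[376.44588878,   0.        , 317.32719742],
       [  0.        , 376.44588878, 239.13383243],
       [  0.        ,   0.        ,   1.        ]]), 'origin': array([0.19042193, 0.54863839, 0.37354757]), 'attitude': array([ 0.84139261, -0.12658524, -0.07818862,  0.51953941])}
```

View pics/side0.png

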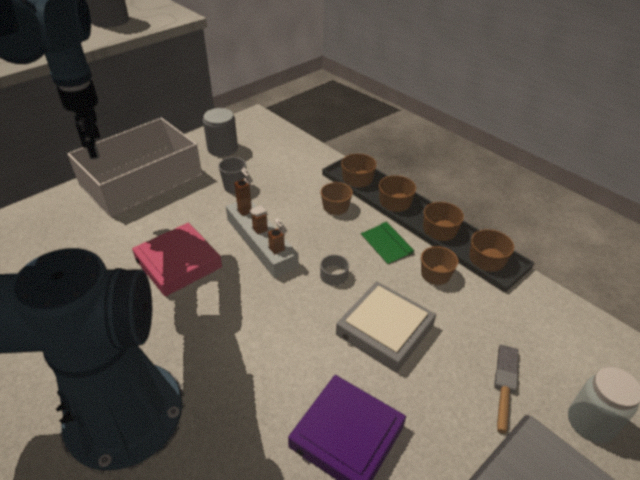

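View pics/top0.png

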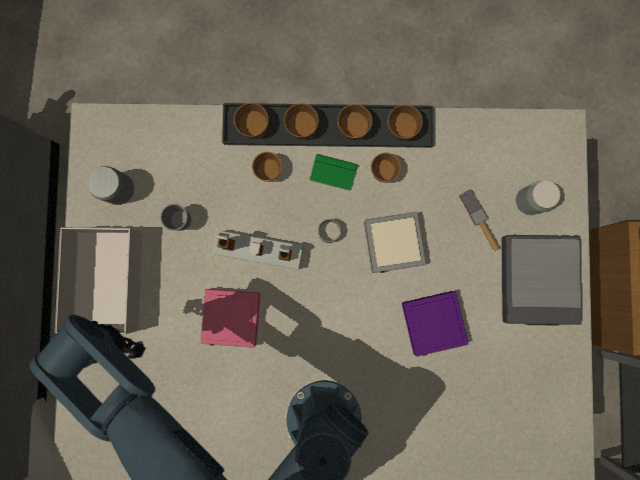

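View pics/wrist0.png

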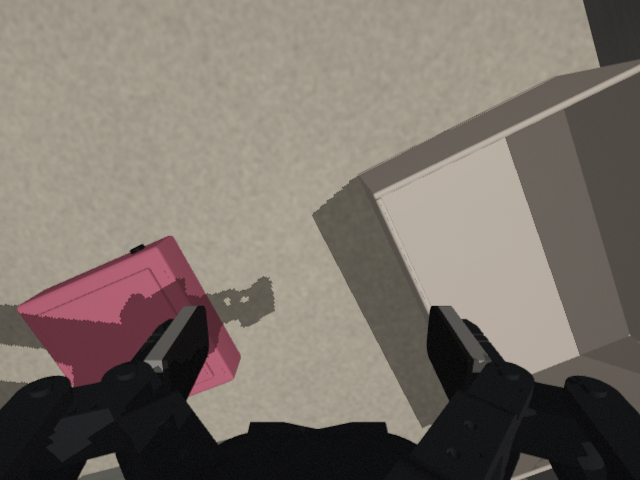

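The real light box is the cream-topped one (top ≈(395,242), side ≈(388,320)). The pink one at top (231,318) and the purple one at (435,322) are look-alikes. The rack is at top ≈(258,248). I'll enlarge the rack to pick out the tall tube.

Run:
```python
import cv2,numpy as np
t=cv2.imread('pics/top0.png')[225:280,205:315]; s=cv2.imread('pics/side0.png')[160:285,205:315]
cv2.imwrite('pics/crop_t.png',cv2.resize(t,None,fx=7,fy=7,interpolation=2))
cv2.imwrite('pics/crop_s.png',cv2.resize(s,None,fx=4.8,fy=4.8,interpolation=2))
```

```text
(no output)
```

View pics/crop_t.png

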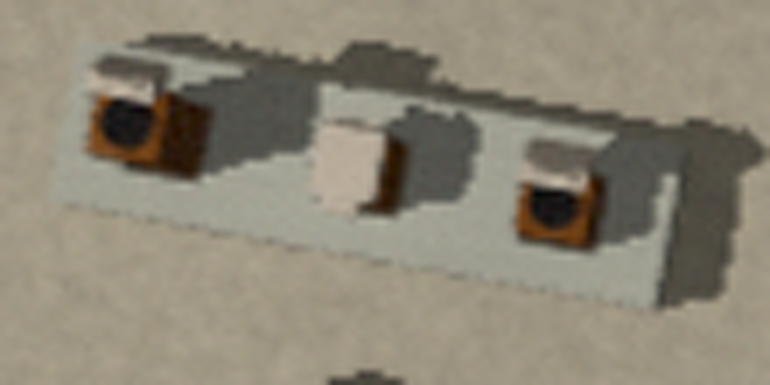

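View pics/crop_s.png

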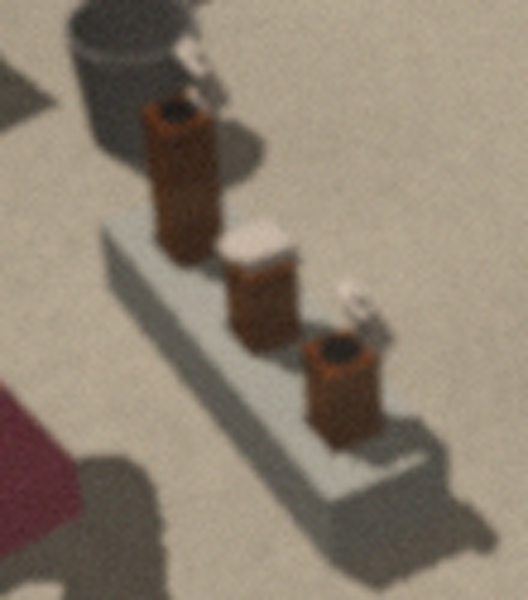

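Three candidates stand in the rack: left (top 226,240; side 243,195), middle (256,248) and right (285,252). The left one is the tall tube. Its glass shows about twice the height in the side view, and its cap leans open past vertical on the far (+x) side. Next I'll measure the rack and light box poses.

```bash
cat > h.py <<'E'
import numpy as np,cv2
from scipy.spatial.transform import Rotation as Ro
def load(n):
    z=np.load(n+'.npz'); return z['p'],z['d'],z['K'],z['o'],z['R']
def rot(q): return Ro.from_quat([q[1],q[2],q[3],q[0]]).as_matrix()
def ray(u,v,K,q):
    d=np.array([(u-K[0,2])/K[0,0],-(v-K[1,2])/K[1,1],-1.]); return rot(q)@d
def onz(u,v,z,K,o,q):
    r=ray(u,v,K,q); return o+r*(z-o[2])/r[2]
def cloud(n):
    p,d,K,o,q=load(n); vv,uu=np.mgrid[:480,:640]
    D=np.stack([(uu-K[0,2])/K[0,0],-(vv-K[1,2])/K[1,1],-np.ones_like(d)],-1)*d[...,None]
    return p,d,D@rot(q).T+o
E
python3 - <<'E'
from h import *
for n in ['top0','side0']:
    p,d,P=cloud(n); z=P[...,2]
    hsv=cv2.cvtColor(p,cv2.COLOR_RGB2HSV)
    # rack top / lightbox by height near .05
    if n=='top0': reg=[('rack',(225,280,205,315)),('light',(205,280,355,435))]
    else: reg=[('rack',(160,285,205,315)),('light',(275,375,325,445))]
    for nm,(a,b,c,e) in reg:
        m=np.zeros(z.shape,bool); m[a:b,c:e]=True; m&=(abs(z-.05)<.006)&(d>0)
        q=P[m][:,:2]
        r=cv2.minAreaRect((q*1000).astype(np.float32)); print(n,nm,m.sum(),r, np.median(P[m][:,2]))
    a,b,c,e=reg[0][1]; m=np.zeros(z.shape,bool); m[a:b,c:e]=True
    for lo,hi in [(.075,.095),(.095,.105),(.105,.12),(.12,.132),(.132,.148),(.15,.19)]:
        k=m&(z>lo)&(z<hi); 
        if k.sum(): print(lo,hi,k.sum(),P[k].mean(0).round(4),P[k].min(0).round(4),P[k].max(0).round(4))
K=load('top0')
print('bench z', np.median(cloud('top0')[2][300:340,100:180,2]))
E
```

```text
top0 rack 1328 ((496.44580078125, 203.27874755859375), (261.4335021972656, 70.24578094482422), 80.60505676269531) 0.05055418750349594
top0 light 2229 ((524.5980224609375, -205.0759735107422), (159.4468536376953, 158.91795349121094), 9.543008804321289) 0.04979121716559787
0.075 0.095 37 [0.4931 0.2002 0.0869] [0.4672 0.1029 0.0752] [0.5197 0.2955 0.0948]
0.095 0.105 88 [0.4828 0.1401 0.1005] [0.4671 0.1022 0.0951] [0.5144 0.2774 0.1049]
0.105 0.12 152 [0.4966 0.1938 0.1125] [0.4668 0.1014 0.105 ] [0.5213 0.289  0.1199]
0.12 0.132 47 [0.4973 0.1595 0.1256] [0.4789 0.1031 0.12  ] [0.5202 0.3003 0.1319]
0.132 0.148 125 [0.5058 0.2579 0.1404] [0.4879 0.1055 0.1321] [0.5354 0.3012 0.1476]
0.15 0.19 65 [0.5253 0.2826 0.1675] [0.5126 0.2689 0.15  ] [0.5346 0.2995 0.1816]
side0 rack 1446 ((469.49224853515625, 296.9544372558594), (430.8465576171875, 212.34083557128906), 73.03858947753906) 0.049786436702776216
side0 light 3452 ((579.7625732421875, -196.57440185546875), (270.23028564453125, 158.04200744628906), 9.3615140914917) 0.04940459965715199
0.075 0.095 381 [0.5142 0.2552 0.0833] [0.4662 0.1033 0.0751] [0.6263 0.4842 0.095 ]
0.095 0.105 227 [0.4905 0.1652 0.1   ] [0.4669 0.1022 0.095 ] [0.5244 0.3007 0.105 ]
0.105 0.12 217 [0.4993 0.2165 0.1122] [0.4767 0.1013 0.105 ] [0.5245 0.3016 0.12  ]
0.12 0.132 98 [0.5003 0.2146 0.127 ] [0.4869 0.1041 0.12  ] [0.5263 0.3027 0.1319]
0.132 0.148 142 [0.5107 0.2668 0.1395] [0.4898 0.1059 0.1322] [0.5331 0.3032 0.1475]
0.15 0.19 70 [0.5237 0.2795 0.1658] [0.5183 0.2685 0.1505] [0.5321 0.3009 0.1805]
bench z 0.004232786210328299
```

Run:
```python
from h import *
a=np.radians(80.6); ey=np.array([np.cos(a),np.sin(a)]); ex=np.array([ey[1],-ey[0]])
c=np.array([.4964,.2033]); T=c+.085*ey; print('tall exp',T)
for n in ['top0','side0']:
    p,d,P=cloud(n); hsv=cv2.cvtColor(p,cv2.COLOR_RGB2HSV)
    L=np.stack([(P[...,:2]-T)@ex,(P[...,:2]-T)@ey,P[...,2]-.14],-1)*1000
    m=(abs(L[...,0])<45)&(abs(L[...,1])<26)&(d>0)
    k=m&(abs(L[...,2])<4); print(n,'top face',k.sum(),L[k].mean(0).round(1),L[k].min(0).round(1),L[k].max(0).round(1)); 
    k=m&(L[...,2]>-70)&(L[...,2]<-5); print('body',k.sum(),L[k].min(0).round(1),L[k].max(0).round(1), np.percentile(L[k],[5,95],axis=0).round(1))
    k=m&(L[...,2]>7)
    for x in sorted(np.c_[L[k],hsv[k]].round().tolist(),key=lambda r:r[2])[::4]: print(x)
```

```text
tall exp [0.51028271 0.28715863]
top0 top face 71 [-0.9 -1.7  0.9] [-14.9 -16.4  -3.3] [25.7 13.9  4. ]
body 51 [-15.2 -16.7 -67.3] [13.7 10.8 -5.2] [[-15.1 -16.4 -64.7]
 [ 12.3   2.2  -5.6]]
[0.0, -4.0, 7.0, 160.0, 49.0, 31.0]
[23.0, -6.0, 11.0, 21.0, 42.0, 85.0]
[16.0, -14.0, 14.0, 20.0, 32.0, 95.0]
[21.0, -13.0, 17.0, 22.0, 35.0, 81.0]
[24.0, -13.0, 18.0, 16.0, 35.0, 96.0]
[20.0, -9.0, 22.0, 16.0, 43.0, 88.0]
[9.0, 5.0, 25.0, 15.0, 63.0, 159.0]
[20.0, -13.0, 27.0, 17.0, 44.0, 82.0]
[10.0, -4.0, 30.0, 16.0, 43.0, 171.0]
[9.0, 1.0, 31.0, 18.0, 40.0, 171.0]
[16.0, -6.0, 32.0, 16.0, 43.0, 131.0]
[9.0, -2.0, 32.0, 16.0, 43.0, 174.0]
[14.0, -12.0, 33.0, 20.0, 33.0, 161.0]
[17.0, -0.0, 34.0, 17.0, 44.0, 92.0]
[13.0, -7.0, 35.0, 18.0, 45.0, 143.0]
[13.0, 4.0, 39.0, 20.0, 43.0, 160.0]
[14.0, -2.0, 41.0, 18.0, 45.0, 136.0]
side0 top face 107 [ 2.2 -2.2  0.2] [-13.7 -17.   -3.9] [20.5 16.1  3.5]
body 294 [-15.1 -18.9 -69.9] [17.5 14.1 -5.6] [[-13.4 -16.5 -67.2]
 [ 14.1  10.9  -8.7]]
[22.0, -12.0, 7.0, 17.0, 51.0, 105.0]
[22.0, -13.0, 11.0, 17.0, 48.0, 100.0]
[14.0, -7.0, 14.0, 13.0, 57.0, 85.0]
[23.0, -13.0, 17.0, 16.0, 55.0, 131.0]
[11.0, 7.0, 19.0, 15.0, 43.0, 60.0]
[12.0, -7.0, 20.0, 21.0, 40.0, 82.0]
[16.0, -15.0, 20.0, 16.0, 51.0, 95.0]
[20.0, -14.0, 24.0, 20.0, 52.0, 132.0]
[11.0, -10.0, 26.0, 14.0, 48.0, 101.0]
[12.0, 3.0, 27.0, 14.0, 46.0, 162.0]
[16.0, -12.0, 28.0, 13.0, 55.0, 116.0]
[15.0, 7.0, 29.0, 14.0, 47.0, 174.0]
[13.0, -2.0, 29.0, 15.0, 47.0, 179.0]
[16.0, 15.0, 30.0, 12.0, 42.0, 175.0]
[14.0, -6.0, 31.0, 14.0, 48.0, 159.0]
[13.0, 9.0, 32.0, 15.0, 43.0, 184.0]
[14.0, -1.0, 35.0, 16.0, 42.0, 162.0]
[13.0, 3.0, 38.0, 13.0, 47.0, 179.0]
[12.0, -5.0, 40.0, 16.0, 49.0, 168.0]
```

Measured poses:
- **Rack:** centre (0.496, 0.203), 261×70 mm, which matches the given size. Its y axis lies at 80.6°.
- **Tall tube:** about (0.510, 0.286), top face at z≈0.14 as expected. The cap stands about upright, with its tip about 41 mm above the top.
- **Light box:** centre (0.525, -0.205), 159 mm square.

I'll shut the fingers and go behind the cap on the hinge side, staying high.

Call:
move_arm --increments '[{"tx": -0.0745,"ty": 0.381,"tz": 0,"turn": -17.2},{"tx": -0.0745,"ty": 0.381,"tz": 0,"turn": -17.2},{"tx": -0.0745,"ty": 0.381,"tz": 0,"turn": -17.2},{"tx": -0.0745,"ty": 0.381,"tz": 0,"turn": -17.2},{"tx": -0.0745,"ty": 0.381,"tz": 0,"turn": -17.2},{"tx": -0.0745,"ty": 0.381,"tz": 0,"turn": -17.2},{"tx": -0.0745,"ty": 0.381,"tz": 0,"turn": -17.2},{"tx": -0.0745,"ty": 0.381,"tz": 0,"turn": -17.2},{"tx": -0.0745,"ty": 0.381,"tz": 0,"turn": -17.2},{"tx": -0.0745,"ty": 0.381,"tz": 0,"turn": -17.2},{"tx": -0.0745,"ty": 0.381,"tz": 0,"turn": -17.2},{"tx": -0.0745,"ty": 0.381,"tz": 0,"turn": -17.2},{"tx": -0.0745,"ty": 0.381,"tz": 0,"turn": -17.2},{"tx": -0.0745,"ty": 0.381,"tz": 0,"turn": -17.2},{"tx": -0.0745,"ty": 0.381,"tz": 0,"turn": -17.2}]' --gripper 0

```text
time_s: 1.4
eef_pos: [0.5639, 0.2778, 0.2314]
eef_rot: [-0.0, 0.762, 0.647, -0.0]
wrist_force: [0.0, -0.1, -0.5]
opening: 0.002
```

```bash
cat > snap.py <<'E'
import sys,cv2,numpy as np
from bench import get_obs,viewer
tag=sys.argv[1]
for n in sys.argv[2:]:
    c=viewer.get_calibration(n); p,d=viewer.camera(n)
    np.savez(f"{n}{tag}.npz",p=p,d=d,K=c["intrinsics"],o=c["origin"],R=c["attitude"]); cv2.imwrite(f"pics/{n}{tag}.png",p[:,:,::-1])
o=get_obs(); print(o['time_s'],o['eef_pos'].round(4),o['wrist_force'].round(2))
E
python3 snap.py 1 wrist
```

```text
1.45 [0.564  0.2777 0.2314] [ 0.39 -0.23 -1.15]
```

View pics/wrist1.png

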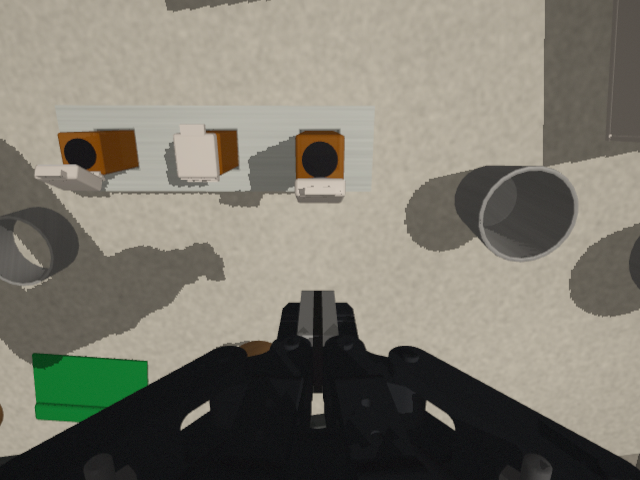

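The wrist view shows the tall tube at (320,157). Its cap is upright at (320,187), in line with the shut fingers at (318,310). The steel cup at (520,215) is clear. Next I'll get a sharper tube centre from this view.

Run:
```python
from h import *
p,d,K,o,q=load('wrist1')
T=np.array([.51028,.28716]);a=np.radians(80.6); ey=np.array([np.cos(a),np.sin(a)]); ex=np.array([ey[1],-ey[0]])
hsv=cv2.cvtColor(p,cv2.COLOR_RGB2HSV)
_,_,P=cloud('wrist1'); m=(abs(P[...,2]-.14)<.005); m[:,:270]=0;m[:,370:]=0;m[220:]=0
vs,us=np.nonzero(m); print(us.min(),us.max(),vs.min(),vs.max())
r=cv2.minAreaRect((P[m][:,:2]*1000).astype(np.float32)); print(r)
f=np.float32([[ (x[:2]-T)@ex*1000,(x[:2]-T)@ey*1000] for x in P[m]]); print(f.min(0),f.max(0),np.percentile(f,[3,97],axis=0))
# circle mouth
k=(hsv[...,2]<45)&m; print('mouth',P[k].mean(0), (P[k].mean(0)[:2]-T)@ex,(P[k].mean(0)[:2]-T)@ey)
k=(hsv[...,2]<60); k[:, :295]=0;k[:,345:]=0;k[:135]=0;k[180:]=0; v,u=np.nonzero(k); X=onz(u.mean(),v.mean(),.14,K,o,q); print(u.mean(),v.mean(),X,(X[:2]-T)@ex,(X[:2]-T)@ey)
m=(P[...,2]>.15); m[:,:280]=0;m[:,360:]=0;m[:140]=0;m[215:]=0
L=np.c_[(P[m][:,:2]-T)@ex,(P[m][:,:2]-T)@ey,P[m][:,2]-.14]*1000; print('cap',L.min(0),L.max(0))
for x in L[::60]: print(x.round())
```

```text
295 344 134 203
((516.4450073242188, 288.71380615234375), (29.96860122680664, 40.93046569824219), 81.81378173828125)
[-14.402856 -12.715438] [26.532637 17.335733] [[-13.39533813 -11.59217239]
 [ 10.9855188   16.29658363]]
mouth [0.51083891 0.28924507 0.14172209] 0.00021086112459145045 0.002148357054281371
319.2957317073171 159.23272357723576 [0.51095591 0.28922085 0.14      ] 0.0003302438139243614 0.0021435741657813132
cap [-20.8437501  -11.34825574  10.00111321] [ 24.85751996  16.08940075 234.41557143]
[-21.   1. 234.]
[ 8.  4. 28.]
[ 9. 11. 29.]
[ 10. -11.  30.]
[10. -6. 30.]
[11. -1. 31.]
[11.  3. 31.]
[12.  8. 30.]
[12. 13. 31.]
[ 13. -10.  31.]
[13. -5. 38.]
[13.  0. 38.]
[14.  5. 38.]
[14. 10. 39.]
[16. 15. 32.]
[17. -7. 32.]
[18. -1. 29.]
[19.  6. 26.]
[21. 14. 23.]
[-21.   1. 234.]
[25.  6. 11.]
```

Call:
move_arm --increments '[{"tx": 0.001,"tz": 0.035},{"tx": 0.001,"tz": 0.068},{"tx": 0.001,"tz": 0.068},{"tx": 0.001,"ty": -0.012,"tz": 0.068},{"tx": 0.001,"ty": -0.024,"tz": 0.068},{"tx": 0.001,"ty": -0.032,"tz": 0.068},{"tx": 0.001,"ty": -0.04,"tz": 0.068},{"tx": 0.001,"ty": -0.048,"tz": 0.068},{"tx": 0.001,"ty": -0.056,"tz": 0.068},{"tx": 0.001,"ty": -0.062,"tz": 0.069},{"tx": 0.001,"ty": -0.062,"tz": 0.071},{"tx": 0.001,"ty": -0.062,"tz": 0.071}]'

```text
validation failed for argument at $.in...
```

```bash
python3 snap.py 2 side wrist
python3 - <<'E'
import cv2
s=cv2.imread('pics/side2.png')[130:285,185:335]; cv2.imwrite('pics/crop_s2.png',cv2.resize(s,None,fx=3.8,fy=3.8,interpolation=2))
E
```

```text
1.55 [0.5643 0.2775 0.2315] [-0.27  0.14  0.38]
```

View pics/crop_s2.png

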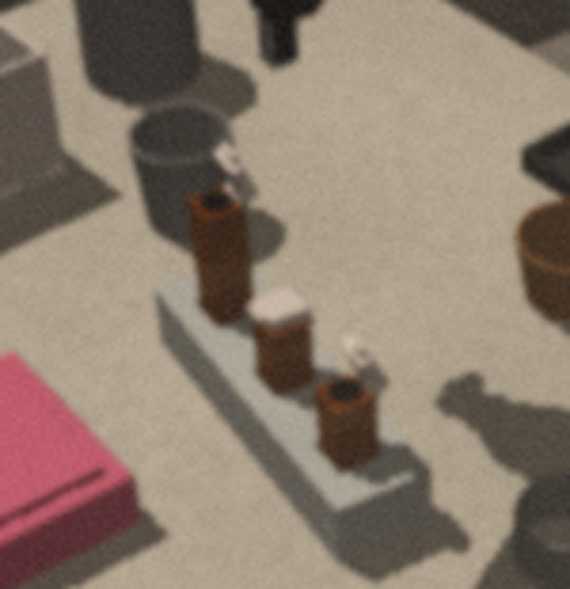

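View pics/wrist2.png

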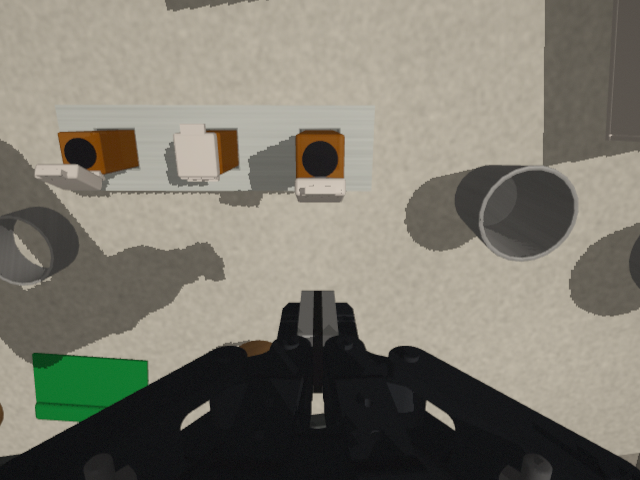

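The move was refused because every row needs all its keys, so nothing moved. Resending with complete rows.

Call:
move_arm --increments '[{"tx": 0.001,"ty": 0,"tz": 0.035,"turn": 0},{"tx": 0.001,"ty": 0,"tz": 0.068,"turn": 0},{"tx": 0.001,"ty": 0,"tz": 0.068,"turn": 0},{"tx": 0.001,"ty": -0.012,"tz": 0.068,"turn": 0},{"tx": 0.001,"ty": -0.024,"tz": 0.068,"turn": 0},{"tx": 0.001,"ty": -0.032,"tz": 0.068,"turn": 0},{"tx": 0.001,"ty": -0.04,"tz": 0.068,"turn": 0},{"tx": 0.001,"ty": -0.048,"tz": 0.068,"turn": 0},{"tx": 0.001,"ty": -0.056,"tz": 0.068,"turn": 0},{"tx": 0.001,"ty": -0.062,"tz": 0.069,"turn": 0},{"tx": 0.001,"ty": -0.062,"tz": 0.071,"turn": 0},{"tx": 0.001,"ty": -0.062,"tz": 0.071,"turn": 0}]'

```text
time_s: 2.55
eef_pos: [0.5034, 0.2878, 0.16]
eef_rot: [-0.0, 0.763, 0.647, -0.0]
wrist_force: [-0.3, 0.4, 0.3]
opening: -0.001
```

```bash
python3 snap.py 3 side wrist
python3 - <<'E'
import cv2
s=cv2.imread('pics/side3.png')[130:285,185:335]; cv2.imwrite('pics/crop_s3.png',cv2.resize(s,None,fx=3.8,fy=3.8,interpolation=2))
E
```

```text
2.65 [0.504  0.2877 0.1601] [ 0.16  0.64 -0.18]
```

View pics/crop_s3.png

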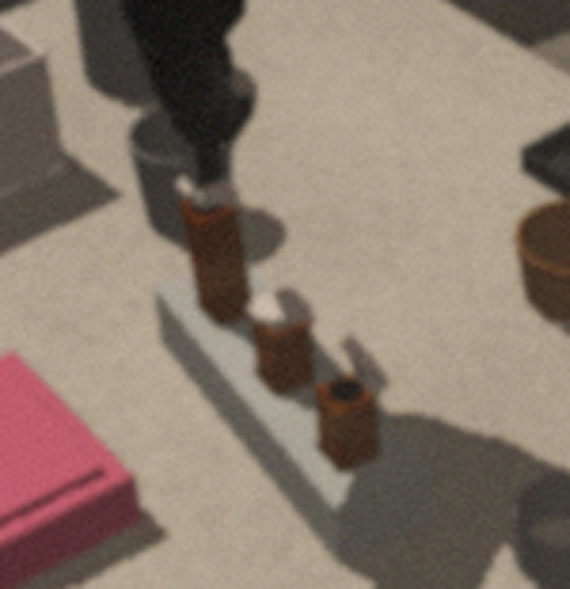

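View pics/wrist3.png

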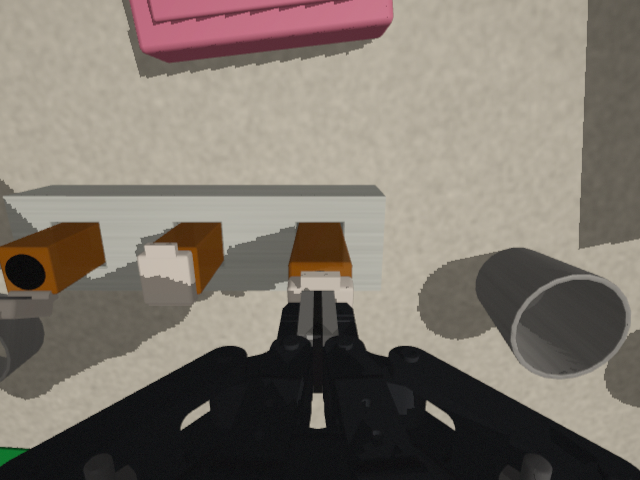

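The cap is folded most of the way down: the white tab shows at side crop (190,190) and wrist (320,285). Now pressing down gently.

Call:
move_arm --increments '[{"tx": 0,"ty": 0,"tz": 0.003,"turn": 0},{"tx": 0,"ty": 0,"tz": 0.006,"turn": 0},{"tx": 0,"ty": 0,"tz": 0.007,"turn": 0},{"tx": 0,"ty": 0,"tz": 0.008,"turn": 0},{"tx": 0,"ty": 0,"tz": 0.008,"turn": 0}]'

```text
time_s: 3.07
eef_pos: [0.5043, 0.2878, 0.1523]
eef_rot: [0.0, 0.763, 0.647, 0.0]
wrist_force: [0.1, -0.5, 0.5]
opening: -0.001
```

Call:
move_arm --increments '[{"tx": 0,"ty": 0,"tz": 0.001,"turn": 0},{"tx": 0,"ty": 0,"tz": 0.0015,"turn": 0},{"tx": 0,"ty": 0,"tz": 0.0015,"turn": 0}]'

```text
time_s: 3.32
eef_pos: [0.5051, 0.288, 0.1521]
eef_rot: [0.001, 0.763, 0.647, 0.001]
wrist_force: [0.6, -0.0, 6.4]
opening: -0.003
```

Contact at z=0.152, which is exactly the shut height, with 6 N. One more small push, then back off and look.

Call:
move_arm --increments '[{"tx": 0,"ty": 0,"tz": 0.001,"turn": 0},{"tx": 0,"ty": 0,"tz": 0.001,"turn": 0},{"tx": 0,"ty": 0,"tz": 0.001,"turn": 0}]'

```text
time_s: 3.57
eef_pos: [0.5058, 0.2881, 0.152]
eef_rot: [0.001, 0.763, 0.647, 0.002]
wrist_force: [0.5, -1.0, 10.0]
opening: -0.0
```

Call:
move_arm --increments '[{"tx": 0,"ty": 0,"tz": -0.03,"turn": 0},{"tx": 0,"ty": 0.035,"tz": -0.06,"turn": 0},{"tx": 0,"ty": 0.045,"tz": -0.07,"turn": 0},{"tx": 0,"ty": 0.045,"tz": -0.07,"turn": 0},{"tx": 0,"ty": 0.045,"tz": -0.07,"turn": 0}]' --gripper 0.75

```text
time_s: 3.98
eef_pos: [0.5486, 0.2803, 0.2198]
eef_rot: [-0.0, 0.763, 0.646, 0.0]
wrist_force: [-0.5, -0.9, -0.7]
opening: 0.712
```

```bash
python3 snap.py 4 side wrist
python3 - <<'E'
import cv2
s=cv2.imread('pics/side4.png')[130:285,185:335]; cv2.imwrite('pics/crop_s4.png',cv2.resize(s,None,fx=3.8,fy=3.8,interpolation=2))
from h import *
T=np.array([.51028,.28716]);a=np.radians(80.6); ey=np.array([np.cos(a),np.sin(a)]); ex=np.array([ey[1],-ey[0]])
for n in ['wrist4','side4']:
    p,d,P=cloud(n); L=np.stack([(P[...,:2]-T)@ex,(P[...,:2]-T)@ey,P[...,2]-.14],-1)*1000
    m=(abs(L[...,0])<28)&(abs(L[...,1])<22)&(L[...,2]>8)&(L[...,2]<45)&(d>0)
    print(n,m.sum(),np.percentile(L[m],[1,10,50,90,99],axis=0).round(1))
E
```

```text
4.0833 [0.5465 0.2803 0.2178] [ 0.09  0.02 -0.63]
wrist4 2974 [[-18.6 -10.8  10.2]
 [-13.7  -7.9  11.4]
 [ -0.2   2.7  12.5]
 [ 13.9  13.3  13.4]
 [ 17.7  16.2  14. ]]
side4 102 [[-17.1 -15.6   8.2]
 [-13.6 -12.4   9.5]
 [  0.2  -2.6  12.2]
 [ 14.6   9.7  13.7]
 [ 17.9  12.9  15.1]]
```

View pics/crop_s4.png

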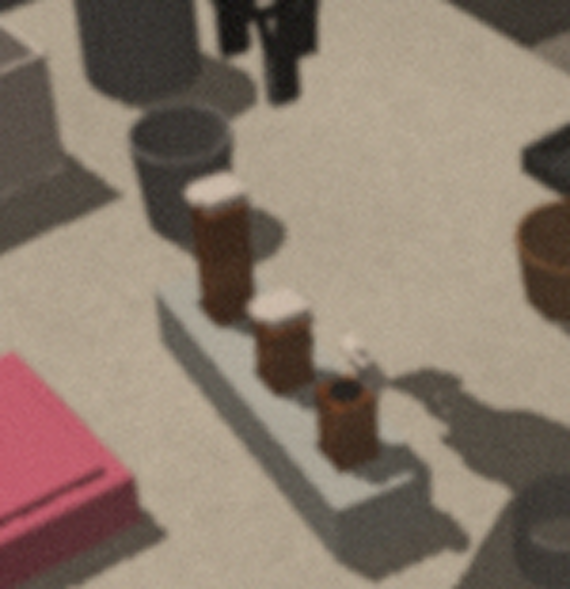

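View pics/wrist4.png

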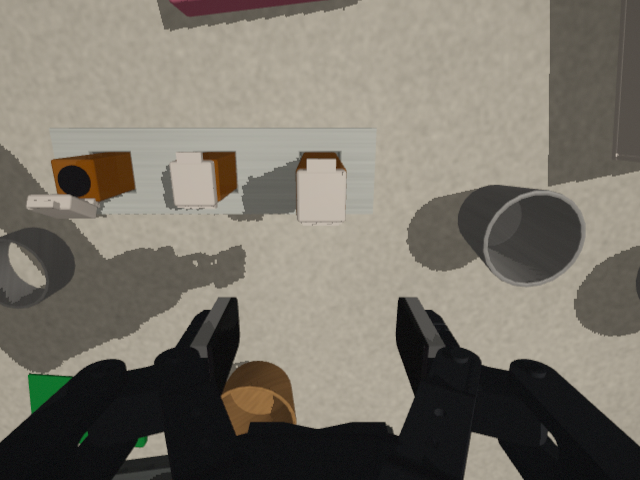

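The cap is shut and flat: level at 12.5 mm above the tube top, with the tab towards rack −x at wrist (320,163). Now I'll move over the tube and down with the jaws along the rack's y axis.

Call:
move_arm --increments '[{"tx": 0.0015,"ty": -0.02,"tz": 0,"turn": -1},{"tx": 0.0015,"ty": -0.037,"tz": 0,"turn": -1},{"tx": 0.0015,"ty": -0.037,"tz": 0,"turn": -1},{"tx": 0.0015,"ty": -0.037,"tz": 0.03,"turn": -1},{"tx": 0.0015,"ty": -0.037,"tz": 0.06,"turn": -1},{"tx": 0.0015,"ty": -0.037,"tz": 0.085,"turn": -1},{"tx": 0.0015,"ty": -0.037,"tz": 0.11,"turn": -1},{"tx": 0.0015,"ty": -0.037,"tz": 0.124,"turn": -1},{"tx": 0.0015,"ty": -0.037,"tz": 0.124,"turn": -1},{"tx": 0.0015,"ty": -0.037,"tz": 0.124,"turn": -1}]'

```text
time_s: 4.92
eef_pos: [0.5107, 0.2876, 0.0942]
eef_rot: [-0.001, 0.757, 0.653, -0.002]
wrist_force: [0.4, -0.4, -0.0]
opening: 0.751
```

```bash
python3 snap.py 5 side wrist
python3 - <<'E'
import cv2
s=cv2.imread('pics/side5.png')[130:285,185:335]; cv2.imwrite('pics/crop_s5.png',cv2.resize(s,None,fx=3.8,fy=3.8,interpolation=2))
E
```

```text
5.0167 [0.5127 0.2882 0.0967] [-0.71 -0.13  0.55]
```

View pics/crop_s5.png

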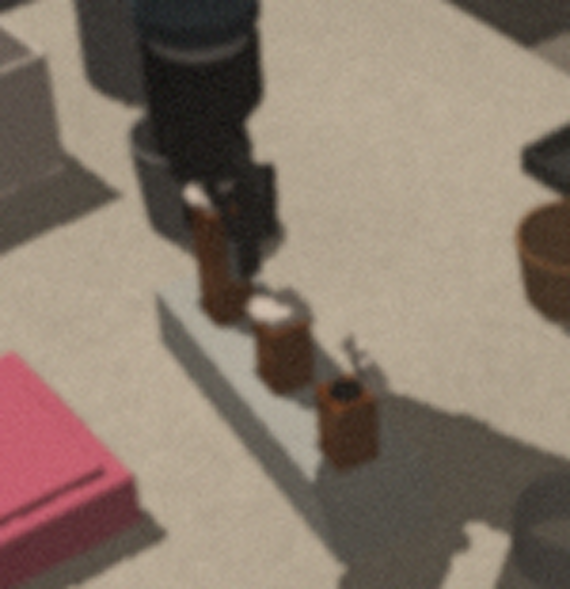

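View pics/wrist5.png

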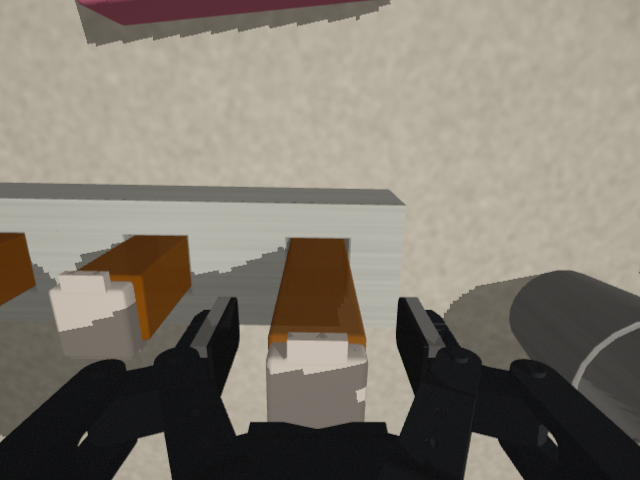

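The tube stands centred between the fingers (u≈317, pads at 225 and 410) and the neighbour is clear. Closing.

Call:
move_arm --increments '[{"tx": 0,"ty": 0,"tz": 0,"turn": 0},{"tx": 0,"ty": 0,"tz": 0,"turn": 0},{"tx": 0,"ty": 0,"tz": 0,"turn": 0},{"tx": 0,"ty": 0,"tz": 0,"turn": 0},{"tx": 0,"ty": 0,"tz": 0,"turn": 0},{"tx": 0,"ty": 0,"tz": 0,"turn": 0},{"tx": 0,"ty": 0,"tz": 0,"turn": 0},{"tx": 0,"ty": 0,"tz": 0,"turn": 0}]' --gripper 0.15

```text
time_s: 5.68
eef_pos: [0.5129, 0.2881, 0.0971]
eef_rot: [0.0, 0.757, 0.653, 0.001]
wrist_force: [-0.8, -0.7, 6.0]
opening: 0.344
```

The opening is 0.344, which is 29 mm, so the tube is held. Since the tool can only turn about its own vertical axis, the tipping has to be an in-grip pivot. I'll draw the tube out, move it to the hinge side of the rack and lean its lower half on the rack's fixed top edge while the grip travels an arc. Lifting first.

Call:
move_arm --increments '[{"tx": 0,"ty": 0,"tz": -0.01,"turn": 0},{"tx": 0,"ty": 0,"tz": -0.02,"turn": 0},{"tx": 0,"ty": 0,"tz": -0.032,"turn": 0},{"tx": 0,"ty": 0,"tz": -0.046,"turn": 0},{"tx": 0,"ty": 0,"tz": -0.06,"turn": 0},{"tx": 0,"ty": 0,"tz": -0.065,"turn": 0},{"tx": 0,"ty": 0,"tz": -0.065,"turn": 0},{"tx": 0,"ty": 0,"tz": -0.065,"turn": 0}]' --gripper 0

```text
time_s: 6.35
eef_pos: [0.5121, 0.288, 0.1612]
eef_rot: [0.0, 0.757, 0.653, 0.0]
wrist_force: [0.2, 0.0, -1.5]
opening: 0.346
```

```bash
python3 snap.py 6 side wrist
python3 - <<'E'
import cv2
s=cv2.imread('pics/side6.png')[110:285,165:335]; cv2.imwrite('pics/crop_s6.png',cv2.resize(s,None,fx=3.4,fy=3.4,interpolation=2))
E
```

```text
6.45 [0.5114 0.2878 0.1599] [-0.26 -0.25 -0.59]
```

View pics/crop_s6.png

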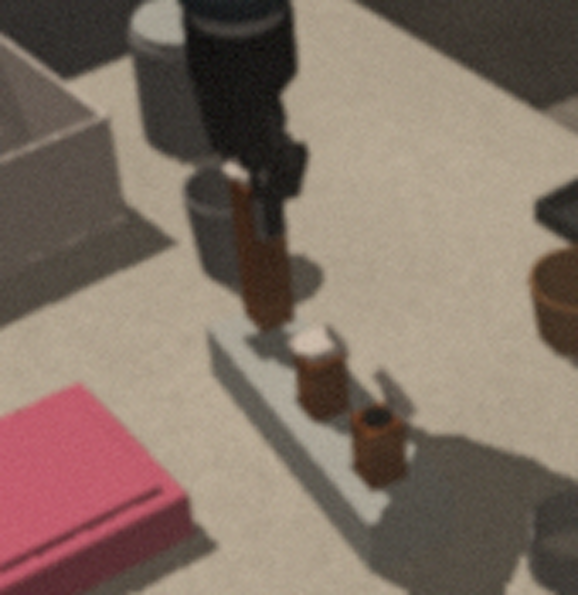

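View pics/wrist6.png

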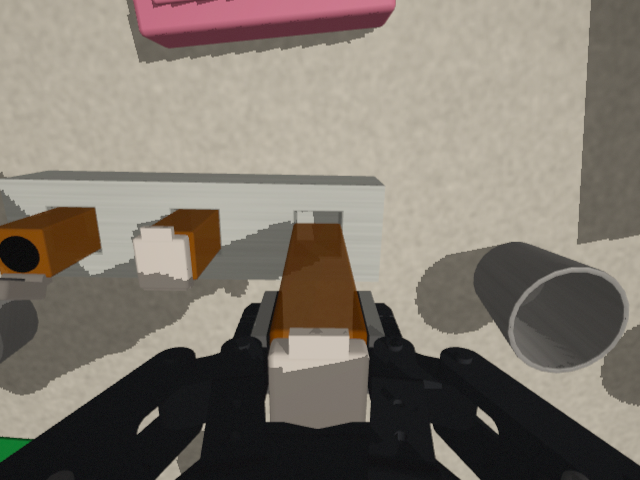

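The tube is clear of the rack with its cap shut (wrist (318,385)), and the hole is empty at (318,217). Now beyond the rack's hinge-side edge and down.

Call:
move_arm --increments '[{"tx": 0,"ty": 0.03,"tz": 0,"turn": 0},{"tx": 0,"ty": 0.06,"tz": 0,"turn": 0},{"tx": 0,"ty": 0.062,"tz": 0,"turn": 0},{"tx": 0,"ty": 0.062,"tz": 0.02,"turn": 0},{"tx": 0,"ty": 0.062,"tz": 0.04,"turn": 0},{"tx": 0,"ty": 0.062,"tz": 0.045,"turn": 0},{"tx": 0,"ty": 0.062,"tz": 0.045,"turn": 0},{"tx": 0,"ty": 0.062,"tz": 0.045,"turn": 0}]'

```text
time_s: 7.12
eef_pos: [0.5729, 0.2789, 0.1154]
eef_rot: [-0.0, 0.757, 0.653, -0.001]
wrist_force: [0.5, -0.6, -0.5]
opening: 0.344
```

```bash
python3 snap.py 7 side
python3 - <<'E'
import cv2
s=cv2.imread('pics/side7.png')[110:285,165:335]; cv2.imwrite('pics/crop_s7.png',cv2.resize(s,None,fx=3.4,fy=3.4,interpolation=2))
E
```

```text
7.1667 [0.5737 0.2791 0.1165] [-0.29 -0.22 -0.72]
```

View pics/crop_s7.png

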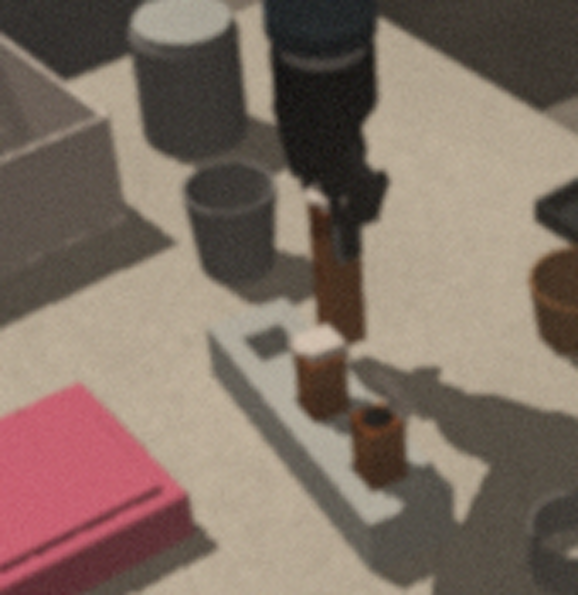

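The tube is just outside the rack's hinge-side edge, with its bottom about 2 cm below the rack's top. First a small push, to check the force.

Call:
move_arm --increments '[{"tx": 0,"ty": -0.01,"tz": 0,"turn": 0},{"tx": 0,"ty": -0.016,"tz": 0,"turn": 0},{"tx": 0,"ty": -0.02,"tz": 0,"turn": 0},{"tx": 0,"ty": -0.024,"tz": 0,"turn": 0}]'

```text
time_s: 7.5
eef_pos: [0.552, 0.2824, 0.1181]
eef_rot: [0.002, 0.757, 0.653, 0.003]
wrist_force: [4.5, -2.1, 0.1]
opening: 0.345
```

Call:
move_arm --increments '[{"tx": 0,"ty": -0.006,"tz": -0.001,"turn": 0},{"tx": 0,"ty": -0.012,"tz": -0.001,"turn": 0},{"tx": 0,"ty": -0.0195,"tz": 0,"turn": 0},{"tx": 0,"ty": -0.0265,"tz": 0.002,"turn": 0},{"tx": 0,"ty": -0.034,"tz": 0.004,"turn": 0},{"tx": 0,"ty": -0.034,"tz": 0.004,"turn": 0}]'

```text
time_s: 8.0
eef_pos: [0.5175, 0.2877, 0.1142]
eef_rot: [0.002, 0.757, 0.653, 0.003]
wrist_force: [4.4, -2.6, 3.3]
opening: 0.345
```

```bash
python3 snap.py 8 side wrist
python3 - <<'E'
import cv2
s=cv2.imread('pics/side8.png')[110:285,165:335]; cv2.imwrite('pics/crop_s8.png',cv2.resize(s,None,fx=3.4,fy=3.4,interpolation=2))
E
```

```text
8.1 [0.5176 0.2877 0.1141] [ 3.34 -2.14  5.24]
```

View pics/crop_s8.png

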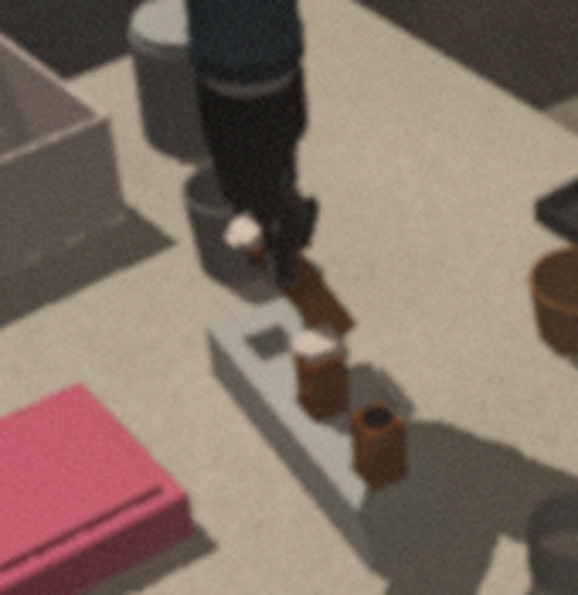

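View pics/wrist8.png

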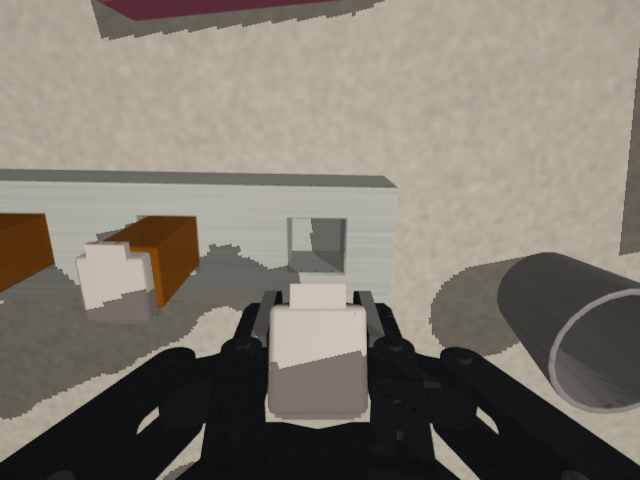

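The in-grip pivot works: the tube is tilted about 30°, its cap is shut (wrist (318,350)) and the force is about 6 N. Continuing the arc around the rack edge.

Call:
move_arm --increments '[{"tx": 0,"ty": -0.01,"tz": 0.0045,"turn": 0},{"tx": 0,"ty": -0.02,"tz": 0.0104,"turn": 0},{"tx": 0,"ty": -0.0285,"tz": 0.0175,"turn": 0},{"tx": 0,"ty": -0.0366,"tz": 0.0256,"turn": 0},{"tx": 0,"ty": -0.0415,"tz": 0.032,"turn": 0},{"tx": 0,"ty": -0.0453,"tz": 0.038,"turn": 0},{"tx": 0,"ty": -0.0453,"tz": 0.038,"turn": 0}]'

```text
time_s: 8.68
eef_pos: [0.4709, 0.295, 0.0743]
eef_rot: [-0.0, 0.757, 0.653, 0.001]
wrist_force: [-0.2, 0.5, 6.1]
opening: 0.348
```

```bash
python3 snap.py 9 side wrist
python3 - <<'E'
import cv2
s=cv2.imread('pics/side9.png')[110:285,165:335]; cv2.imwrite('pics/crop_s9.png',cv2.resize(s,None,fx=3.4,fy=3.4,interpolation=2))
E
```

```text
8.7833 [0.4711 0.2949 0.0746] [0.35 1.56 4.21]
```

View pics/crop_s9.png

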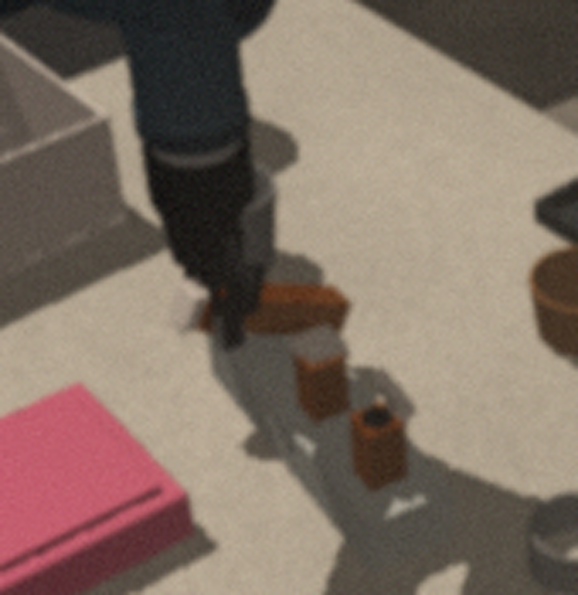

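View pics/wrist9.png

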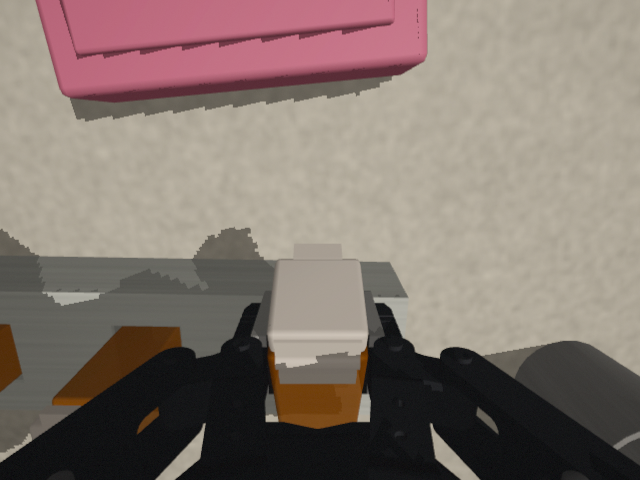

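The tilt looks like 70° or more and the cap is still shut (wrist (318,300)). A touch more, then straight up.

Call:
move_arm --increments '[{"tx": 0,"ty": -0.002,"tz": 0.004,"turn": 0},{"tx": 0,"ty": -0.004,"tz": 0.008,"turn": 0},{"tx": 0,"ty": -0.004,"tz": 0.008,"turn": 0},{"tx": 0,"ty": -0.004,"tz": -0.02,"turn": 0},{"tx": 0,"ty": -0.004,"tz": -0.06,"turn": 0},{"tx": 0,"ty": -0.004,"tz": -0.1,"turn": 0},{"tx": 0,"ty": -0.004,"tz": -0.14,"turn": 0},{"tx": 0,"ty": -0.004,"tz": -0.18,"turn": 0},{"tx": 0,"ty": -0.004,"tz": -0.2,"turn": 0},{"tx": 0,"ty": -0.004,"tz": -0.2,"turn": 0},{"tx": 0,"ty": -0.004,"tz": -0.2,"turn": 0}]'

```text
time_s: 9.7
eef_pos: [0.4668, 0.2948, 0.2742]
eef_rot: [-0.0, 0.757, 0.653, 0.0]
wrist_force: [-0.5, -0.2, -1.6]
opening: 0.344
```

```bash
python3 snap.py 10 side top wrist
```

```text
9.85 [0.4656 0.2942 0.271 ] [ 1.03 -0.46 -2.  ]
```

View pics/side10.png

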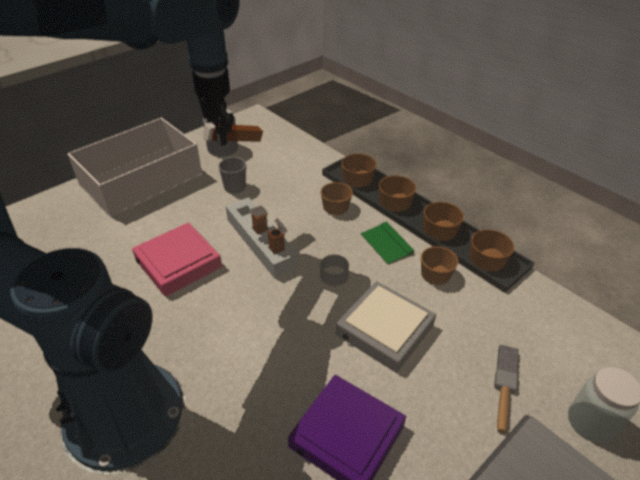

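View pics/wrist10.png

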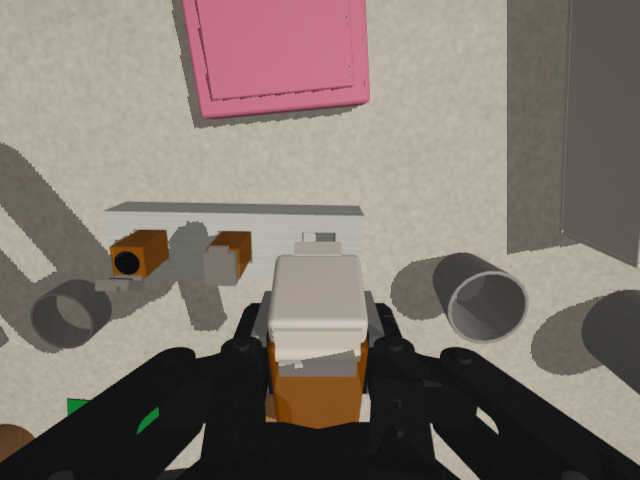

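The tube is held nearly flat (side (235,132)). The short tubes stay in the rack at (260,220) and (276,238). Now I'll measure the tilt and where the middle sits relative to the TCP.

```bash
cat > tilt.py <<'E'
from h import *
import sys
tag=sys.argv[1]; E=np.array([float(v) for v in sys.argv[2:5]]); yaw=np.radians(float(sys.argv[5]))
ey=np.array([np.cos(yaw),np.sin(yaw)]); ex=np.array([ey[1],-ey[0]])
for n in ['side','top','wrist']:
    p,d,P=cloud(n+tag); hsv=cv2.cvtColor(p,cv2.COLOR_RGB2HSV)
    L=np.stack([(P[...,:2]-E[:2])@ex,(P[...,:2]-E[:2])@ey,P[...,2]-E[2]],-1)*1000
    reg=(abs(L[...,0])<150)&(abs(L[...,1])<22)&(L[...,2]>-70)&(L[...,2]<70)&(d>0)
    am=reg&(hsv[...,0]<18)&(hsv[...,1]>140)&(hsv[...,2]>45)
    wh=reg&(hsv[...,1]<80)&(hsv[...,2]>110)
    X=L[am]; W=L[wh]
    print(n,'amber',len(X),'white',len(W))
    if len(X)>20:
        print(' amber pct',np.percentile(X,[1,50,99],axis=0).round(1).tolist())
        Y=X[np.ptp(X,axis=1)>=0]; 
        A=np.c_[X[:,0],np.ones(len(X))]
        # upper-face: for points in middle, z vs x regression
        from scipy.stats import theilslopes
        top=X
        b=theilslopes(top[:,2],top[:,0]); print(' slope deg (z vs x)',np.degrees(np.arctan(b[0])))
        vt=np.linalg.svd(X-X.mean(0))[2]; print(' dirs',vt.round(2).tolist())
    if len(W)>10: print(' white pct',np.percentile(W,[1,50,99],axis=0).round(1).tolist())
E
python3 tilt.py 10 .4662 .2945 .2725 81.6
python3 - <<'E'
import cv2
s=cv2.imread('pics/side10.png')[70:180,165:305]; cv2.imwrite('pics/crop_s10.png',cv2.resize(s,None,fx=5,fy=5,interpolation=2))
E
```

```text
side amber 356 white 150
 amber pct [[-16.1, -17.6, -7.7], [60.6, -12.2, 15.5], [102.7, 10.8, 42.2]]
 slope deg (z vs x) -16.21396854665017
 dirs [[0.96, 0.04, -0.27], [0.2, 0.61, 0.76], [0.2, -0.79, 0.58]]
 white pct [[-33.9, -15.4, -18.2], [-23.3, -2.6, 41.0], [107.0, 13.7, 54.8]]
top amber 341 white 19
 amber pct [[22.5, -17.0, 2.1], [71.3, -4.9, 16.1], [106.6, 12.8, 36.9]]
 slope deg (z vs x) -19.804017960871096
 dirs [[-0.93, -0.13, 0.34], [-0.09, 0.99, 0.13], [0.35, -0.09, 0.93]]
 white pct [[22.3, -17.2, -23.8], [66.7, -16.3, -3.6], [103.9, -15.1, 11.2]]
wrist amber 4711 white 11463
 amber pct [[-13.1, -13.5, 32.0], [10.4, 1.3, 38.8], [28.7, 15.6, 46.7]]
 slope deg (z vs x) -20.2294749650279
 dirs [[0.94, -0.06, -0.34], [0.06, 1.0, -0.02], [0.34, 0.0, 0.94]]
 white pct [[-36.0, -12.1, 19.3], [-25.3, 1.3, 47.8], [-6.2, 14.5, 52.4]]
```

View pics/crop_s10.png

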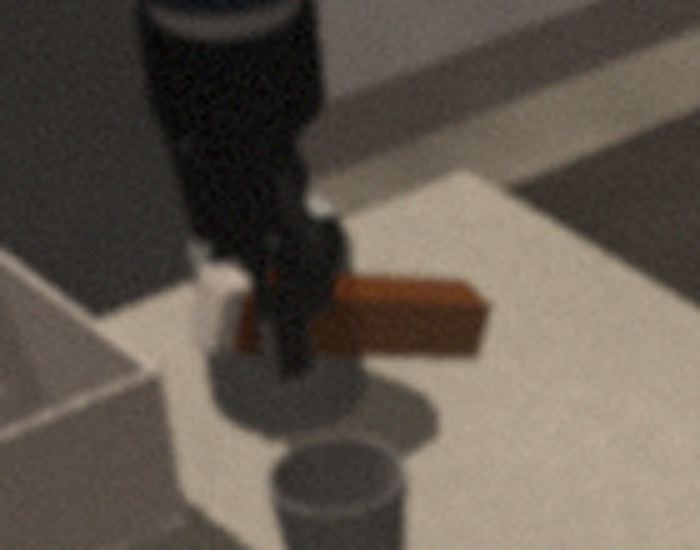

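The tube axis dips about 20° below horizontal (top 19.8°, wrist 20.2°, side 16°), so the tilt is about 70°. Its middle lies about 38 mm towards tool +y from the TCP. Carrying it over the panel now.

Call:
move_arm --increments '[{"tx": -0.01,"ty": 0.002,"tz": 0,"turn": 0},{"tx": -0.03,"ty": 0.006,"tz": 0,"turn": 0},{"tx": -0.06,"ty": 0.011,"tz": 0,"turn": 0},{"tx": -0.09,"ty": 0.017,"tz": 0,"turn": 0},{"tx": -0.12,"ty": 0.023,"tz": 0,"turn": 0},{"tx": -0.15,"ty": 0.029,"tz": 0,"turn": 0},{"tx": -0.18,"ty": 0.034,"tz": 0,"turn": 0},{"tx": -0.21,"ty": 0.04,"tz": 0,"turn": 0},{"tx": -0.24,"ty": 0.046,"tz": 0,"turn": 0},{"tx": -0.27,"ty": 0.051,"tz": 0,"turn": 0},{"tx": -0.3,"ty": 0.057,"tz": 0,"turn": 0},{"tx": -0.33,"ty": 0.063,"tz": 0,"turn": 0},{"tx": -0.36,"ty": 0.068,"tz": 0.01,"turn": 0},{"tx": -0.39,"ty": 0.074,"tz": 0.02,"turn": 0},{"tx": -0.42,"ty": 0.08,"tz": 0.03,"turn": 0},{"tx": -0.45,"ty": 0.086,"tz": 0.04,"turn": 0},{"tx": -0.47,"ty": 0.09,"tz": 0.05,"turn": 0},{"tx": -0.482,"ty": 0.092,"tz": 0.057,"turn": 0},{"tx": -0.4855,"ty": 0.092,"tz": 0.057,"turn": 0},{"tx": -0.4855,"ty": 0.092,"tz": 0.057,"turn": 0}]'

```text
time_s: 11.52
eef_pos: [0.4861, -0.1992, 0.2157]
eef_rot: [-0.001, 0.758, 0.653, -0.0]
wrist_force: [0.2, 0.5, 0.0]
opening: 0.338
```

Call:
move_arm --increments '[{"tx": 0,"ty": 0,"tz": 0,"turn": 0},{"tx": 0,"ty": 0,"tz": 0,"turn": 0},{"tx": 0,"ty": 0,"tz": 0,"turn": 0}]'

```text
time_s: 11.77
eef_pos: [0.4875, -0.1981, 0.2175]
eef_rot: [0.0, 0.757, 0.654, 0.0]
wrist_force: [0.3, 0.4, -0.6]
opening: 0.341
```

```bash
python3 snap.py 11 side top wrist
```

```text
11.9167 [ 0.4874 -0.1984  0.2173] [ 0.46  0.3  -0.99]
```

View pics/side11.png

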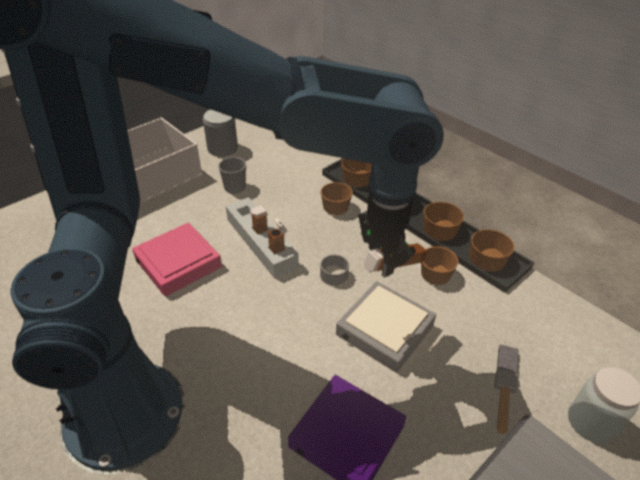

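View pics/wrist11.png

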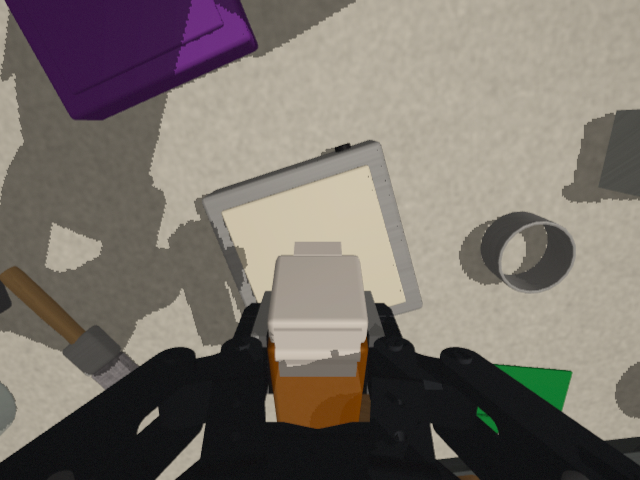

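View pics/top11.png

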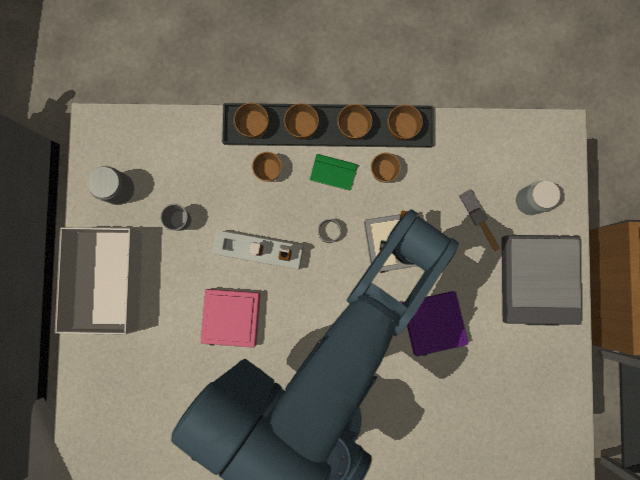

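```bash
python3 tilt.py 11 .4873 -.1985 .2172 81.6
python3 - <<'E'
from h import *
# window centre from bright panel, side0 & top0
for n,box in [('side0',(275,375,325,445)),('top0',(205,280,355,435)),('side11',(275,375,325,445))]:
    p,d,K,o,q=load(n); hsv=cv2.cvtColor(p,cv2.COLOR_RGB2HSV); m=np.zeros((480,640),np.uint8); a,b,c,e=box
    m[a:b,c:e]=((hsv[a:b,c:e,2]>195)).astype(np.uint8)
    cn=max(cv2.findContours(m,0,2)[0],key=cv2.contourArea)
    w=np.float32([onz(u,v,.05,K,o,q)[:2]*1000 for u,v in cn[:,0]]); print(n,cv2.minAreaRect(w))
ex=np.array([.989,-.146]); E=np.array([.4873,-.1985])
print('mid est',E+ex*.0385)
E
```

```text
side amber 164 white 328
 amber pct [[-13.1, -15.4, -16.6], [91.6, -12.4, 7.3], [106.5, 12.2, 29.7]]
 slope deg (z vs x) -14.643439465788529
 dirs [[-0.96, -0.12, 0.24], [-0.06, -0.79, -0.61], [-0.26, 0.6, -0.76]]
 white pct [[-34.8, -18.3, -15.8], [-24.7, -1.7, 40.3], [84.4, 17.1, 53.3]]
top amber 22 white 24
 amber pct [[91.3, 5.0, -14.2], [100.5, 12.5, 5.4], [106.8, 14.5, 11.2]]
 slope deg (z vs x) 11.725111993724592
 dirs [[-0.29, 0.23, -0.93], [0.88, -0.32, -0.36], [-0.38, -0.92, -0.11]]
 white pct [[-35.9, -9.3, 18.5], [-32.2, 5.6, 30.4], [-25.0, 13.1, 46.4]]
wrist amber 4732 white 11334
 amber pct [[-12.7, -13.0, 33.2], [10.9, 1.7, 40.2], [29.1, 16.2, 47.9]]
 slope deg (z vs x) -20.003883247659072
 dirs [[0.94, -0.04, -0.33], [0.03, 1.0, -0.01], [0.33, 0.0, 0.94]]
 white pct [[-35.6, -11.6, 20.5], [-25.0, 1.4, 49.0], [-5.9, 14.9, 53.5]]
side0 ((526.366943359375, -203.18948364257812), (123.63951110839844, 124.18586730957031), 9.406522750854492)
top0 ((491.88629150390625, -149.50559997558594), (2.9512710571289062, 2.9476168155670166), 0.3913269639015198)
side11 ((526.62451171875, -203.30117797851562), (128.22816467285156, 127.9775161743164), 9.341989517211914)
mid est [ 0.5253765 -0.204121 ]
```

The tube's middle is estimated at (0.525, -0.204), against a panel centre of (0.526, -0.203). The tilt holds at 70°, the lowest point is at z≈0.186 (about 13 cm above the panel), and the cap is shut. The short tubes and bystanders look unmoved in the top view. Handing in.

```bash
python3 -c "
from bench import workorder,get_obs
o=get_obs();print(o['time_s'],o['opening'],o['dq'].round(3)); print(workorder.hand_in())"
```

```text
11.9167 0.3461970472180678 [-0.004  0.004 -0.001 -0.001 -0.001 -0.   ]
the job is handed in; nothing more can be done
None
```

The job is done and handed in at about 12 s. The tall tube is held in the gripper over the middle of the light panel, tipped about 70°, with its cap shut.

**How it was done:**
- I folded the cap over with closed fingers and pressed it shut in the rack, with 10 N at the given shut height.
- I gripped the tube on its clear sides and drew it out.
- The tool can't tilt, so I tipped the tube in the grip by leaning it on the rack's fixed edge, with about 6 N at the checks. Then I carried it to the panel.

**Last checks:**
- **Tilt:** the wrist view gave 70°, both before and after the carry, and the top view also gave 70° before it. The side view's rougher fit gave 74–75°. The top view after the carry was useless because the arm hid the tube.
- **Position:** the tube's middle is about 1–2 mm from the panel's centre, and its lowest point about 13 cm above the panel.
- **Grip and cap:** the opening was steady at 0.34, and the wrist view shows the cap shut.
- **Other things:** by eye in the last pictures, the short tubes and bystanders had not moved.

One move call was refused for incomplete rows, and nothing moved.

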